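# Tighten the hold-down nut at the bottom of a deep bore

## Robot

A 7-joint arm with a two-finger parallel gripper is mounted at the origin on a cart in front of the work surface, level with it; the furniture and walls round the work are solid. World frame = base frame: x ahead of the robot, y to its left, z up, the work surface at z = 0. Lengths are in m, angles in rad, forces in N, time in s.
With the tool pointing down it reaches from about 0.425 to 0.975 m from the base axis. Payload 16.7 kg.
Tool frame: the origin (TCP) lies on the centre line of the jaws, within the pads' length; the fingertips stand 22 mm ahead of it and the grasp point (between the pads) lies 3 mm ahead of it; z points along the fingers, y is the line along which they close (so a half turn about z gives the same grasp; the last joint's range is limited). The gripper opens to 85 mm and grips with 20 to 120 N. Pads are 22 mm wide; open, the fingers measure 114 mm over their backs; the gripper's body (76 mm by 85 mm) begins 54 mm behind the grasp point. The pads swing forward as they close: fully open they stand 13 mm farther back than shut.
Start: joints at [1.145, 0.426, 0.074, 1.606, -0.034, 1.111, -0.067], TCP at [0.184, -0.649, 0.253] pointing down, gripper open.
Joint ranges: [-2.85, 2.85], [-0.5, 2.14], [-1.23, 1.37], [0.21, 2.46], [-1.02, 4.16], [0.16, 2.05], [-2.73, 2.73]. Speed limits (rad/s): [1.89, 1.89, 2.39, 2.39, 3.01, 3.01, 3.01].

## Interface

Orientations are given as a unit quaternion [x, y, z, w].
In Python, from workcell import arm, imaging, telemetry, ticket gives the robot as it stands (arm), with the cameras (imaging), the readings (telemetry) and the job (ticket).
- The arm moves only by the shell command python3 jog.py FILE [OPENING] [FORCE], which reads ROWS from the file FILE. ROWS is a JSON list that holds a single list of rows (three levels of brackets), with 1 to 5 rows, each of 4 numbers: dx, dy, dz in shares of 0.2 m (1.0 is 0.2 m), then a turn about the tool's z in a scale on which 1.0 is pi rad; each row shifts and turns the commanded pose from where the row before left it, along the tool's axes as they then stand; what a row does not reach is not made up. A row lasts 1/8 s, in which the tool goes at most 0.0625 m and 0.188 rad, less where a joint would pass 70% of its speed; a pose out of reach is approached as far as the arm can. OPENING is the opening from 0.0 (shut) to 1.0 (fully open), set as the command begins (- or left out keeps the last). The fingers move at their own pace and stop on an object; FORCE is the grip in N (left out, the last holds). Time passes only in rows, so rows that do not move let the fingers close. It prints the time, the measured TCP pose, the force, the opening and the grip force at its end. Input that does not fit is refused with a message, and nothing moves.
- telemetry.state(): the state, without advancing time (a new reading comes with each control period).
- imaging.read_camera(name): name is "side" or "top"; returns the picture (384x512x3 uint8, red, green, blue); there is no depth.
- imaging.camera_info(name): a dict with "mtx" (3x3 intrinsics, pixels), "rvec" (rotation vector, rad) and "tvec" (3), from world to camera coordinates, as OpenCV has them. Camera axes: x right, y down, z forward; pixel columns grow to the right and rows downward; lengths in m; the calibration is good to about 2 mm. A picture is of the moment at which its call begins. camera_info takes no time and is no camera call.
- ticket.sign_off(): hands the job in; it is judged then, once.
The state is a dict: "clock": time; "qpos": joint angles; "joint_velocities": joint speeds; "tau": joint torques, N m; "tcp_pos": TCP position; "tool_rot": TCP orientation; "force": force on the tool from outside, world axes, zero at the start; "wrist_torque": the same for the moment, N m; "finger_gap": opening from 0.0 (shut) to 1.0 (fully open); "finger_force": force on a finger pad.
Only numpy, scipy, OpenCV 4.12 (cv2) and the standard library are available. Lean on these libraries where they do the work, as an engineer would, in place of code of your own. Each camera call takes 0.05 s, during which the arm holds its last target. There are 200 camera calls.

## Task

The plywood bending former has worked loose on the bench. Take the larger of the two T-handled box spanners from the wooden rack, feel its socket fully down over the nut at the bottom of the former's wide middle bore without forcing it, turn it clockwise until the nut comes up firm on its washer, then give it about a tenth of a turn more and no further. Stand the spanner back upright in its hole in the rack and leave the other things where they are.

Things in the scene. Friction and masses are not known exactly. Their poses are not given: they have to be found in the camera images.
- spanner: The larger T-handled box spanner, steel, 180 mm long, about 0.45 kg. Origin: centre of the socket's open lower end; z up the shank, y along the cross bar. Socket: round outside, 42 mm across, 43 mm long; hexagon hole 31.3 mm across flats, 31 mm deep, with a slight lead-in bevel; hexagon corners at 0, 60, 120 ... degrees from x. Shank: round, 12 mm.
- spanner_bar (a point): Middle of the larger spanner's cross bar, on the shank's axis, 171 mm above the socket's open end. The bar is 14 mm wide (x), 18 mm high and 100 mm long (y), its flat sides upright: take it here from above, across the 14 mm.
- small_spanner: The smaller, short T-handled spanner, 112 mm long, socket 30 mm across outside, cross bar 80 mm; not for this nut. Origin: centre of its lower end. It stands in the rack's other hole; leave it there.
- former: Bending former: fixed block of six 18 mm plywood boards, 108 mm high, 190 mm along y, straight face at x = -42 mm, arched face out to x = +77 mm. Origin: on the bench, on the axis of the upright middle bore (54 mm wide, 90 mm deep), z up. Two narrower clamp holes (28 mm) of the same depth at y = +66 and -66 mm hold nothing.
- bore_mouth (a point): Centre of the middle bore's mouth in the former's top face, 108 mm above the bench. Down in the bore a steel stud carries a washer and a hexagon nut. The stud stands up to 2 mm off the bore's axis and gives sideways under some 6 N. Which way the nut's corners point is not known: a socket lowered on it mostly lands on top of it, and drops on when turned into line (60 degrees at most).
- bore_floor (a point): Centre of the bore's floor, 18 mm above the bench. On it lie the washer (44 mm wide, 4 mm thick) and the nut: 30 mm across flats, 18 mm high, its top edge bevelled 1 mm; the stud's end (20 mm wide) stands 8 mm above it. The spanner's origin is some 21 mm above this point when the socket rests on top of the nut, 4 mm above it when it is fully over the nut, down on the washer.
- preload (a joint): How far the nut has been turned (rad, clockwise from above positive) since it came to bear firmly on its washer; 0 while it still runs free. It first runs free for 0.2 to 1.6 rad at about 0.2 N m; then the torque steps up to 0.8 N m and grows 0.3 N m per rad. The nut stays where it is left, does not sink as it turns, and has play of up to 5 degrees either way in the socket.
- rack: Fixed beech block 158 x 66 x 50 mm (x, y, z) with two upright round holes, 47 mm wide and 38 mm deep, at x = -45 and +45 mm. Origin: centre of its underside.
- hole_a (a point): Centre of the mouth of the rack's hole at x = -45 mm, 50 mm above the bench; a spanner standing in a hole has its lower end 38 mm below the mouth. The two spanners stand one in each hole, either way round.
- hole_b (a point): Centre of the mouth of the rack's hole at x = +45 mm, 50 mm above the bench.
- wax_tin: Wax tin, 47 mm wide, 28 mm high, a bystander. Origin: centre of its underside.
- bar_clamp: Small bar clamp lying flat, 232 x 81 x 19 mm, a bystander. Origin: centre of its underside.

How it is judged:
On the way, in this order (a step that is already met when the one before it is completed fails the run):
1. the spanner's socket is fully over the nut at the bottom of the bore (z of spanner in the frame of bore_floor below 0.008 m and horizontal distance between spanner and bore_floor below 0.006 m and value of joint preload below 0.15 rad), for 0.1 s.
2. with the spanner on it, the nut has been turned firm on its washer (value of joint preload above 0.3 rad and z of spanner in the frame of bore_floor below 0.01 m), for 0.1 s.
At the end, for the whole second after the job is handed in: The nut has been turned 0.3 to 0.95 rad past the point where it came to bear; the spanner stands at rest in its rack hole, within 6 mm of the hole's centre, its lower end at least 33 mm below the hole's mouth, within 0.15 rad of upright (value of joint preload between 0.3 and 0.95 rad and ((horizontal distance between spanner and hole_a below 0.006 m and z of spanner in the frame of hole_a below -0.033 m) or (horizontal distance between spanner and hole_b below 0.006 m and z of spanner in the frame of hole_b below -0.033 m)) and angle between spanner's own z axis and vertical below 0.15 rad and linear speed of spanner below 0.03 m/s and angular speed of spanner below 0.5 rad/s); the robot touches nothing.
It fails at once if the nut is overtightened: more than 1.1 rad past where it bears (value of joint preload above 1.1 rad).
It fails at once if the spanner is forced: its socket presses on the top of the nut with more than 45 N (contact force between spanner and nut_c1 above 45 N).
It fails at once if the smaller spanner is pulled out or knocked over (moved 30 mm) (distance of small_spanner from where it was at the start of the episode above 0.03 m).
It fails at once if the wax tin or the bar clamp is knocked about (moved 30 mm) (distance of any of wax_tin, bar_clamp from where it was at the start of the episode above 0.03 m).
It also fails if it takes over 72 s, if anything falls off the work surface, if the arm or the gripper's body presses on something with over 40 N, if the wrist force passes 120 N, or if a joint passes its speed limit or range.

## Working session

There is one attempt and no reset: what is moved stays moved. The work goes in short steps, Python scripts to look and compute and a shell command to move; the robot and the scene stay as the last step left them, time stands still between calls to the robot, and variables do not carry over. Pictures are saved under pics/ and viewed, at most 11 in all, crops included, and the job is handed in when it is done.

```bash
ls; mkdir -p pics; python3 - <<'E'
from workcell import arm, imaging, telemetry, ticket
import cv2
for n in("top","side"):
    i=imaging.read_camera(n); cv2.imwrite(f"pics/{n}0.png",i[:,:,::-1])
    c=imaging.camera_info(n); print(n,c)
s=telemetry.state(); print({k:s[k] for k in("clock","tcp_pos","tool_rot","force","finger_gap")})
E
```

```text
jog.py
pics
workcell.py
top {'mtx': array([[374.44056866,   0.        , 263.58639951],
       [  0.        , 374.44056866, 192.22559076],
       [  0.        ,   0.        ,   1.        ]]), 'rvec': array([ 2.13280724, -2.18212143,  0.10960093]), 'tvec': array([-0.11871607,  0.60402553,  1.02261704])}
side {'mtx': array([[471.74148657,   0.        , 247.27153877],
       [  0.        , 471.74148657, 187.17880233],
       [  0.        ,   0.        ,   1.        ]]), 'rvec': array([ 0.52327775, -2.68461957,  1.20730269]), 'tvec': array([0.50489398, 0.3221319 , 0.82255258])}
{'clock': 0.1, 'tcp_pos': array([ 0.18368992, -0.64917004,  0.25266685]), 'tool_rot': array([ 9.90509235e-01,  1.37444889e-01, -1.25241728e-04, -5.84834224e-04]), 'force': array([-0.00436311,  0.24434328, -0.40619984]), 'finger_gap': 0.9957796337888635}
```

View pics/top0.png

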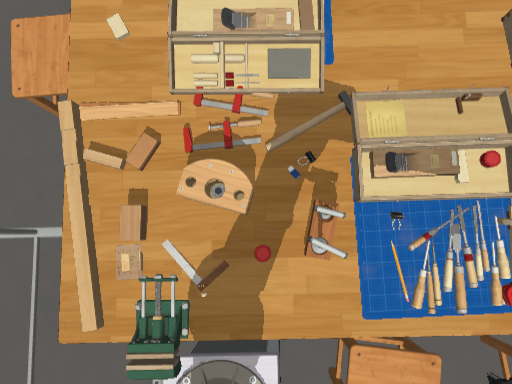

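View pics/side0.png

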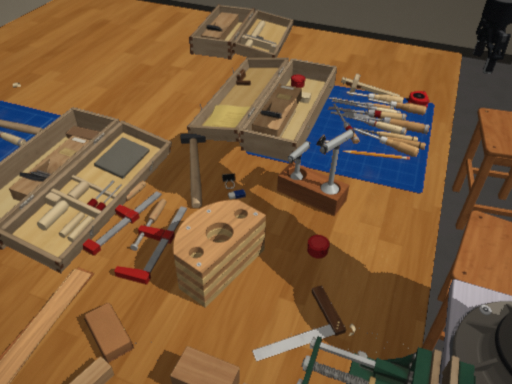

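The top view shows the former around (215,187) with its middle bore at (217,190), the rack around (322,230) with two cross bars at (330,212) and (328,247), and the tin at (263,253). In the side view the taller spanner stands at about (340,140). I'll enlarge both for measuring.

```bash
python3 - <<'E'
import cv2,numpy as np
t=cv2.imread("pics/top0.png"); s=cv2.imread("pics/side0.png")
a=cv2.resize(t[190:270,290:360],None,fx=5.7,fy=7.0*5.7/7,interpolation=cv2.INTER_CUBIC)
b=cv2.resize(t[150:220,170:260],None,fx=4.4,fy=4.4,interpolation=cv2.INTER_CUBIC)
h=max(a.shape[0],b.shape[0]); f=lambda i:np.vstack([i,np.zeros((h-i.shape[0],i.shape[1],3),np.uint8)])
cv2.imwrite("pics/c1.png",np.hstack([f(a),f(b)]))
cv2.imwrite("pics/c2.png",cv2.resize(s[115:275,160:360],None,fx=3.7,fy=3.7,interpolation=cv2.INTER_CUBIC))
E
```

```text
(no output)
```

View pics/c1.png

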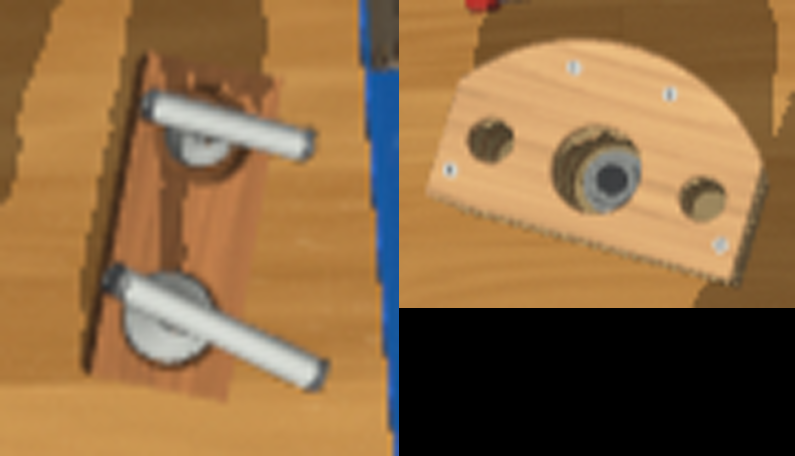

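View pics/c2.png

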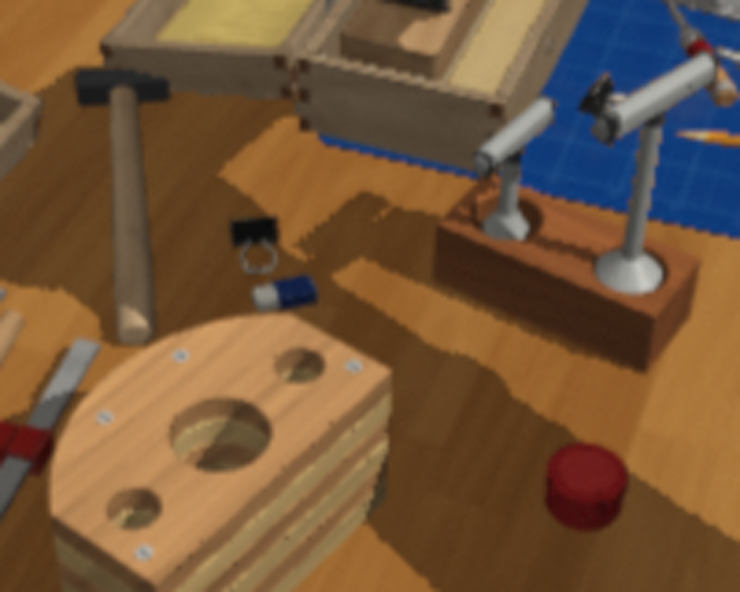

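The crops show: large bar ends at about top-crop (108,277)–(325,376), side-crop (603,125)–(712,68). Bore mouth centre is at top-crop (597,170), side-crop (220,434). The nut and stud are visible in the bore.

```bash
cat > h.py <<'E'
import numpy as np,cv2
from workcell import arm, imaging, telemetry, ticket
def cam(n):
    c=imaging.camera_info(n);R=cv2.Rodrigues(c["rvec"])[0];t=np.ravel(c["tvec"]);return c["mtx"],R,t
def ray(n,p):
    K,R,t=cam(n);return -R.T@t,R.T@np.linalg.inv(K)@np.array([*p,1.])
def plane(n,p,z):
    o,d=ray(n,p);return o+d*(z-o[2])/d[2]
def tri(a,b):
    Ps=[cam(n)[0]@np.c_[cam(n)[1],cam(n)[2]] for n in("top","side")]
    X=cv2.triangulatePoints(*Ps,np.array(a,float).reshape(2,1),np.array(b,float).reshape(2,1));return (X[:3]/X[3]).ravel()
def proj(n,X):
    c=imaging.camera_info(n);return cv2.projectPoints(np.array(X,float).reshape(-1,3),c["rvec"],c["tvec"],c["mtx"],None)[0].reshape(-1,2)
E
python3 - <<'E'
from h import *
np.set_printoptions(precision=4,suppress=True)
print("cams",ray("top",(0,0))[0],ray("side",(0,0))[0])
T=lambda x,y:(290+x/5.7,190+y/5.7)
B=lambda x,y:(170+(x-399)/4.4,150+y/4.4)
S=lambda x,y:(160+x/3.7,115+y/3.7)
for nm,a,b,z in[("bore",B(597,170),S(220,434),.108),("clampL",B(491,141),S(134,508),.108),("clampR",B(703,199),S(299,365),.108),
 ("barL",T(115,277),S(605,122),.190),("barR",T(322,372),S(712,68),.19),("barmid",T(218,325),S(659,95),.19),
 ("smallL",T(152,104),S(486,158),.12),("smallR",T(308,143),S(547,105),.12)]:
    print(nm,plane("top",a,z),plane("side",b,z),tri(a,b))
# rack corners top z=.05, image crop
for a in[(150,55),(275,80),(230,398),(90,372)]: print("rack",plane("top",T(*a),.05))
t=cv2.imread("pics/top0.png");hsv=cv2.cvtColor(t,cv2.COLOR_BGR2HSV)
m=((hsv[...,1]<50)&(hsv[...,2]>90)).astype(np.uint8);m[:228]=0;m[270:]=0;m[:,:295]=0;m[:,352:]=0
for c in cv2.findContours(m,0,2)[0]:
    if cv2.contourArea(c)>10: print(cv2.minAreaRect(c))
E
```

```text
cams [ 0.4817 -0.1435  1.0826] [0.322  0.5619 0.7848]
bore [ 0.6052 -0.0059  0.108 ] [ 0.6043 -0.0025  0.108 ] [ 0.6057 -0.0054  0.1045]
clampL [0.6242 0.0576 0.108 ] [0.6234 0.0602 0.108 ] [0.6246 0.0582 0.1053]
clampR [ 0.5863 -0.0689  0.108 ] [ 0.5855 -0.0657  0.108 ] [ 0.5867 -0.0687  0.1048]
barL [ 0.4705 -0.2417  0.19  ] [ 0.4677 -0.2354  0.19  ] [ 0.4696 -0.2425  0.1846]
barR [ 0.4298 -0.3254  0.19  ] [ 0.4231 -0.3108  0.19  ] [ 0.4267 -0.3283  0.1778]
barmid [ 0.4499 -0.2835  0.19  ] [ 0.4456 -0.2724  0.19  ] [ 0.4483 -0.2852  0.1808]
smallL [ 0.5466 -0.2689  0.12  ] [ 0.5433 -0.2654  0.12  ] [ 0.5454 -0.2697  0.1164]
smallR [ 0.5275 -0.3382  0.12  ] [ 0.5241 -0.3327  0.12  ] [ 0.5265 -0.3395  0.1148]
rack [ 0.5752 -0.2779  0.05  ]
rack [ 0.5616 -0.3379  0.05  ]
rack [ 0.4104 -0.3097  0.05  ]
rack [ 0.4241 -0.2436  0.05  ]
((328.2862243652344, 246.85411071777344), (38.037742614746094, 15.29220199584961), 9.865806579589844)
```

Estimates: large bar middle ≈ (0.449,−0.284) with bar direction 64°; this agrees with the rack hole computed from the rack corners. The bore is at ≈ (0.6055,−0.0045). I'll move over the spanner.

The manual's scale: shifts go in shares of 0.2 m and turns go in shares of pi rad. Converting my numbers, 0.0394 m / 0.2 = 0.197, -0.031 m / 0.2 = -0.155.

```bash
echo '[[[0.197, -0.155, 0, 0], [0.197, -0.155, 0, 0], [0.197, -0.155, 0, 0], [0.197, -0.155, 0, 0], [0.197, -0.155, 0, 0]]]' > next.json && python3 jog.py next.json 1.0 120; echo '[[[0.197, -0.155, 0, 0], [0.197, -0.155, 0, 0], [0.197, -0.155, 0, 0], [0.197, -0.155, 0, 0], [0, 0, 0, 0]]]' > next.json && python3 jog.py next.json; echo '[[[0, 0, 0, -0.0538], [0, 0, 0, -0.0538], [0, 0, 0, -0.0538], [0, 0, 0, -0.0538], [0, 0, 0, -0.0532]]]' > next.json && python3 jog.py next.json
cat > st.py <<'E'
from h import *
import sys
from scipy.spatial.transform import Rotation as R
s=telemetry.state();M=R.from_quat(s["tool_rot"]).as_matrix()
np.set_printoptions(precision=4,suppress=True)
print("t",round(s["clock"],2),"p",s["tcp_pos"],"xang",np.degrees(np.arctan2(M[1,0],M[0,0])),"zax",M[:,2],"q7",s["qpos"][6],"F",s["force"],"T",s["wrist_torque"],"gap",s["finger_gap"],s["finger_force"])
if len(sys.argv)>2:
    w=np.array([float(v) for v in sys.argv[1:3]]+[0]);d=w-s["tcp_pos"];d[2]=0;print("tool d",M.T@d)
E
python3 st.py .449 -.284
```

```text
clock: 0.72
tcp_pos: [0.3318, -0.4452, 0.2532]
tool_rot: [0.991, 0.137, -0.0, -0.0]
force: [1.3, -0.6, 0.1]
finger_gap: 1.001
finger_force: 0.0
clock: 1.35
tcp_pos: [0.4511, -0.281, 0.2532]
tool_rot: [0.99, 0.14, 0.0, -0.001]
force: [-0.6, -0.7, -0.2]
finger_gap: 1.0
finger_force: 0.0
clock: 1.98
tcp_pos: [0.4483, -0.2852, 0.2531]
tool_rot: [0.846, 0.533, -0.0, -0.0]
force: [0.9, 0.4, -0.6]
finger_gap: 0.997
finger_force: 0.0
t 1.98 p [ 0.4483 -0.2852  0.2531] xang 64.361678573028 zax [-0.0006  0.0001 -1.    ] q7 -0.060777966390205516 F [ 0.9155  0.4109 -0.5799] T [-0.0085  0.0061  0.0104] gap 0.996985866572616 0.0
tool d [ 0.0014  0.0001 -0.    ]
```

To row units: 0.025 m / 0.2 = 0.125, 0.0175 m / 0.2 = 0.0875.

```bash
echo '[[[0.005, 0, 0.125, 0], [0, 0, 0.125, 0], [0, 0, 0.0875, 0], [0, 0, 0, 0], [0, 0, 0, 0]]]' > next.json && python3 jog.py next.json 1.0; echo '[[[0, 0, 0, 0], [0, 0, 0, 0], [0, 0, 0, 0], [0, 0, 0, 0], [0, 0, 0, 0]]]' > next.json && python3 jog.py next.json 0.0 120; echo '[[[0, 0, 0, 0], [0, 0, 0, 0], [0, 0, 0, 0], [0, 0, 0, 0]]]' > next.json && python3 jog.py next.json; python3 st.py; python3 - <<'E'
from h import *
for n in("top","side"):
    cv2.imwrite(f"pics/{n}1.png",imaging.read_camera(n)[:,:,::-1])
a=cv2.imread("pics/top1.png")[190:290,290:390];b=cv2.imread("pics/side1.png")[90:190,280:380]
cv2.imwrite("pics/g.png",cv2.resize(np.hstack([a,b]),None,fx=4,fy=4,interpolation=cv2.INTER_CUBIC))
E
```

```text
clock: 2.6
tcp_pos: [0.4497, -0.2839, 0.1865]
tool_rot: [0.848, 0.531, 0.0, 0.0]
force: [-0.7, 0.3, -0.1]
finger_gap: 0.999
finger_force: 0.0
clock: 3.22
tcp_pos: [0.4495, -0.2836, 0.1862]
tool_rot: [0.848, 0.531, 0.0, 0.0]
force: [-2.8, 0.5, 6.2]
finger_gap: 0.139
finger_force: 117.3
clock: 3.72
tcp_pos: [0.4495, -0.2836, 0.1862]
tool_rot: [0.848, 0.531, 0.0, 0.0]
force: [-1.7, 0.7, 5.5]
finger_gap: 0.14
finger_force: 117.3
t 3.73 p [ 0.4495 -0.2836  0.1862] xang 64.0977247224421 zax [ 0.0002 -0.0002 -1.    ] q7 -0.09537925235608755 F [-1.6914  0.6553  5.4951] T [0.1644 0.4851 0.0659] gap 0.13980080418518406 117.27885961532593
```

View pics/g.png

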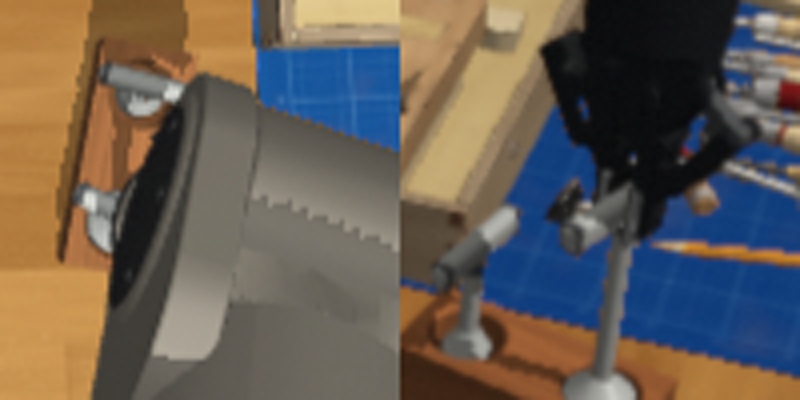

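The jaws hold the large bar near its middle, with the shank entering the socket upright. Lifting.

To row units: -0.03 m / 0.2 = -0.15, -0.02 m / 0.2 = -0.1.

```bash
echo '[[[0, 0, -0.05, 0], [0, 0, -0.1, 0], [0, 0, -0.15, 0], [0, 0, -0.15, 0], [0, 0, -0.15, 0]]]' > next.json && python3 jog.py next.json; echo '[[[0, 0, -0.025, 0], [0, 0, 0, 0], [0, 0, 0, 0]]]' > next.json && python3 jog.py next.json; python3 st.py .6055 -.0045;  python3 - <<'E'
from h import *
for n in("top","side"):
    cv2.imwrite(f"pics/{n}2.png",imaging.read_camera(n)[:,:,::-1])
s=telemetry.state();p=s["tcp_pos"]
for z in(-.003,-.174):print(proj("side",p+[0,0,z]))
cv2.imwrite("pics/g2.png",cv2.resize(cv2.imread("pics/side2.png")[50:200,270:400],None,fx=4,fy=4,interpolation=cv2.INTER_CUBIC))
E
```

```text
clock: 4.45
tcp_pos: [0.4491, -0.2833, 0.307]
tool_rot: [0.848, 0.531, -0.0, -0.0]
force: [0.3, 0.5, -5.6]
finger_gap: 0.144
finger_force: 117.6
clock: 4.82
tcp_pos: [0.4489, -0.2833, 0.3094]
tool_rot: [0.848, 0.531, -0.0, -0.001]
force: [-0.7, 0.4, -4.7]
finger_gap: 0.141
finger_force: 117.6
t 4.83 p [ 0.4489 -0.2833  0.3094] xang 64.10303528216674 zax [-0.0018  0.0011 -1.    ] q7 -0.052505023727173014 F [-0.6979  0.3505 -4.6684] T [ 0.0027 -0.0036 -0.0284] gap 0.14059059987350583 117.63150930404663
tool d [0.3192 0.0191 0.    ]
[[345.47159978  89.64477486]]
[[334.52120428 157.40897601]]
```

View pics/g2.png

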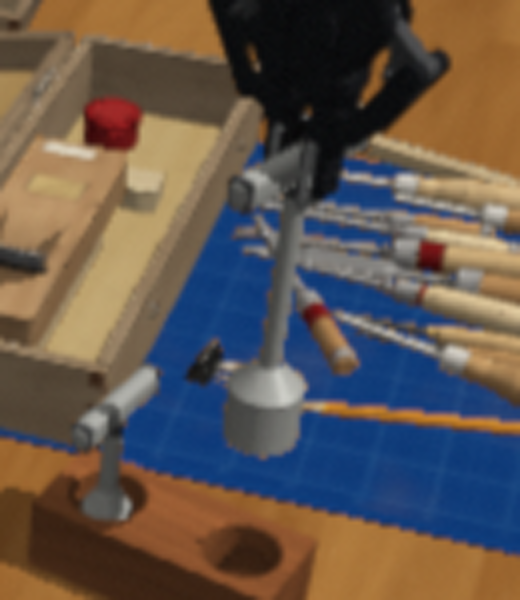

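The spanner hangs straight from the jaws, with the socket's lower centre at about side pixel (335.5,159), within 2 px of the prediction. The wrist moment also says it is centred. Now I'll locate the stud in the first top picture.

```bash
python3 - <<'E'
from h import *
np.set_printoptions(precision=4,suppress=True)
t=cv2.imread("pics/top0.png");hsv=cv2.cvtColor(t,cv2.COLOR_BGR2HSV)
print(hsv[180:202,206:228,1]);print(hsv[180:202,206:228,2])
print(plane("top",(218.4,190.9),.048))
E
```

```text
[[120 121 123 117 114 110 105 106 113 113 112 108 108 112 110 119 120 121
  118 119 120 118]
 [119 121 118 109 105 106 113 120 119 111 112 110 110 113 112 112 118 121
  118 121 121 120]
 [122 119 109 103 113 118 112 109 109 109 111 114 109 109 109 107 110 121
  121 121 120 120]
 [121 112 104 109 117 105 104 110 115 111 107  99  87  87  87  97 103 113
  121 120 121 120]
 [121 105 109 118 107 106 112 113 107  92  75  60  44  41  41  57  76  93
  114 121 119 119]
 [112 106 116 111 105 111 110 105  88  46  11   7   9   6   7   7  19  55
   97 118 119 119]
 [106 107 119 104 113 117 104  79  47   9   7   6   6   8   8   7   5   7
   37 118 118 118]
 [101 118 115 110 119 106  96  29   8   6   6   3   6   2   4   6   9  10
    7 116 120 120]
 [106 120 107 113 110 102  68  10   7   5   4  16  16  12   7   6   9   7
    6 115 119 120]
 [109 114 103 114 105 100  26   8   8   7  12  12  12  12  12   6   9   9
   11 119 118 120]
 [108 111 102 115 105 103  11   6   6   4  16   8  12  12  12  12   8   8
   43 119 122 121]
 [108 113 105 115 103  96   9   8   6   7  16  12  12  12  12   8   8   8
   
[... 2319 characters left out ...]
210
  230 230 229 228]
 [213 151 102  93 122 159 151 142 114 113 128 135 135 135 129 111 166 225
  229 229 230 230]
 [226 215 151 113 116 150 162 154 141 129 122 128 128 118 117 159 207 218
  222 225 227 228]
 [225 226 215 176 138 131 160 159 146 135 137 152 143 153 186 211 209 208
  211 214 219 221]
 [222 223 224 225 214 179 188 176 177 164 169 194 194 222 223 222 220 218
  215 209 207 208]
 [220 221 222 222 222 223 224 223 223 224 224 224 224 223 222 223 222 222
  223 221 219 215]
 [218 219 220 221 222 222 222 222 222 222 223 223 223 224 223 223 222 222
  222 222 222 222]
 [213 214 216 218 218 220 221 223 223 223 223 222 223 223 222 222 222 222
  223 223 223 222]]
[ 0.6062 -0.0068  0.048 ]
```

To row units: 0.04 m / 0.2 = 0.2, 0.0027 m / 0.2 = 0.0135.

```bash
echo '[[[0.1, 0.0065, 0, 0], [0.2, 0.0135, 0, 0], [0.2, 0.0135, 0, 0], [0.2, 0.0135, 0, 0], [0.2, 0.0135, 0, 0]]]' > next.json && python3 jog.py next.json; echo '[[[0.2, 0.0135, 0, 0], [0.2, 0.0135, 0, 0], [0.2, 0.0135, 0, 0], [0.094, 0.0065, 0, 0], [0, 0, 0, 0]]]' > next.json && python3 jog.py next.json;  echo '[[[0, 0, 0, -0.0573], [0, 0, 0, -0.0573], [0, 0, 0, -0.0573], [0, 0, 0, -0.0573], [0, 0, 0, -0.0573]]]' > next.json && python3 jog.py next.json;echo '[[[0, 0, 0, -0.0573], [0, 0, 0, -0.0573], [0, 0, 0, -0.0573], [0, 0, 0, -0.0573], [0, 0, 0, -0.0573]]]' > next.json && python3 jog.py next.json;echo '[[[0, 0, 0, -0.0573], [0, 0, 0, -0.0573], [0, 0, 0, 0], [0, 0, 0, 0]]]' > next.json && python3 jog.py next.json; python3 st.py .6075 -.006
python3 - <<'E'
from h import *
for n in("top","side"): cv2.imwrite(f"pics/{n}3.png",imaging.read_camera(n)[:,:,::-1])
s=telemetry.state();p=s["tcp_pos"]
for z in(-.003,-.12,-.131,-.174):print(proj("side",p+[0,0,z]))
cv2.imwrite("pics/g3.png",cv2.resize(cv2.imread("pics/side3.png")[130:280,160:300],None,fx=4,fy=4,interpolation=cv2.INTER_CUBIC))
E
```

```text
clock: 5.55
tcp_pos: [0.5393, -0.1258, 0.3102]
tool_rot: [0.848, 0.531, -0.0, -0.0]
force: [0.3, -0.7, -5.6]
finger_gap: 0.143
finger_force: 117.6
clock: 6.18
tcp_pos: [0.6082, -0.0049, 0.31]
tool_rot: [0.847, 0.532, -0.0, -0.001]
force: [0.3, -0.8, -5.2]
finger_gap: 0.141
finger_force: 117.6
clock: 6.8
tcp_pos: [0.6076, -0.0077, 0.3105]
tool_rot: [0.531, 0.848, -0.0, -0.0]
force: [0.3, -0.0, -5.5]
finger_gap: 0.138
finger_force: 117.6
clock: 7.42
tcp_pos: [0.6076, -0.0078, 0.3105]
tool_rot: [0.109, 0.994, -0.0, -0.0]
force: [-0.3, -0.5, -5.7]
finger_gap: 0.14
finger_force: 117.6
clock: 7.92
tcp_pos: [0.6079, -0.007, 0.3106]
tool_rot: [-0.066, 0.998, -0.0, -0.0]
force: [-0.7, -0.3, -5.4]
finger_gap: 0.14
finger_force: 117.5
t 7.92 p [ 0.6079 -0.007   0.3106] xang -172.4408227580159 zax [-0.0004 -0.0003 -1.    ] q7 1.3636162881682579 F [-0.7047 -0.2951 -5.3507] T [-0.0048 -0.0294 -0.0127] gap 0.14018649662482516 117.5074303150177
tool d [ 0.0002  0.001  -0.    ]
[[214.363898   148.48181307]]
[[217.00928032 199.45621081]]
[[217.2338435  203.78336342]]
[[218.07686015 220.02761884]]
```

View pics/g3.png

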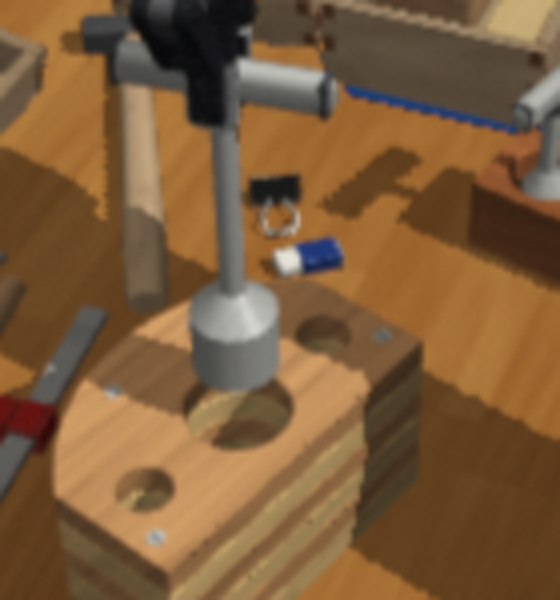

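The side view shows the socket hanging just above the bore, its lower centre at about (218.4,220.1) px against a predicted (218.1,220.0), so it is centred in the hand. Lowering into the bore.

To row units: 0.02 m / 0.2 = 0.1, 0.0016 m / 0.2 = 0.008.

```bash
echo '[[[0.0035, 0.008, 0, 0], [0, 0, 0.075, 0], [0, 0, 0.1, 0], [0, 0, 0.1, 0], [0, 0, 0.075, 0]]]' > next.json && python3 jog.py next.json; echo '[[[0, 0, 0.05, 0], [0, 0, 0.02, 0], [0, 0, 0.01, 0], [0, 0, 0, 0]]]' > next.json && python3 jog.py next.json; python3 st.py .607 -.0055
```

```text
clock: 8.65
tcp_pos: [0.6067, -0.0048, 0.2388]
tool_rot: [-0.069, 0.998, 0.0, -0.001]
force: [-0.5, -0.6, -5.4]
finger_gap: 0.14
finger_force: 117.6
clock: 9.15
tcp_pos: [0.6073, -0.0047, 0.2252]
tool_rot: [-0.069, 0.998, -0.0, 0.0]
force: [0.3, -0.8, -5.1]
finger_gap: 0.14
finger_force: 117.6
t 9.15 p [ 0.6073 -0.0047  0.2252] xang -172.14336672766115 zax [ 0.0005  0.     -1.    ] q7 1.3073380332380744 F [ 0.266  -0.8143 -5.1135] T [ 0.0023 -0.0238 -0.049 ] gap 0.1396064342814691 117.55995869636536
tool d [ 0.0004 -0.0008 -0.    ]
```

To row units: 0.003 m / 0.2 = 0.015, 0.002 m / 0.2 = 0.01.

```bash
echo '[[[0, 0, 0.015, 0], [0, 0, 0.015, 0], [0, 0, 0.01, 0], [0, 0, 0, 0]]]' > next.json && python3 jog.py next.json; echo '[[[0, 0, 0.0075, 0], [0, 0, 0.005, 0], [0, 0, 0, 0]]]' > next.json && python3 jog.py next.json; echo '[[[0, 0, 0.005, 0], [0, 0, 0, 0]]]' > next.json && python3 jog.py next.json; python3 st.py .607 -.0055
```

```text
clock: 9.65
tcp_pos: [0.6071, -0.0047, 0.2167]
tool_rot: [-0.069, 0.998, 0.0, -0.0]
force: [-0.1, -0.8, -4.9]
finger_gap: 0.144
finger_force: 117.6
clock: 10.02
tcp_pos: [0.6071, -0.0047, 0.2143]
tool_rot: [-0.069, 0.998, 0.0, -0.0]
force: [-0.1, 0.2, -5.1]
finger_gap: 0.14
finger_force: 117.6
clock: 10.28
tcp_pos: [0.6073, -0.0046, 0.2136]
tool_rot: [-0.069, 0.998, 0.0, 0.0]
force: [-0.1, -0.1, -0.9]
finger_gap: 0.14
finger_force: 118.3
t 10.28 p [ 0.6073 -0.0046  0.2136] xang -172.14235984551917 zax [ 0.0005  0.     -1.    ] q7 1.2984737822795318 F [-0.0708 -0.1028 -0.9388] T [ 0.0365  0.1373 -0.0402] gap 0.1402819762903442 118.28711271286011
tool d [ 0.0004 -0.0008 -0.    ]
```

Contact on top of the nut at TCP z 0.2136 (origin about 0.039, as expected). I'll press lightly and turn clockwise to find the line-up.

To row units: 0.0008 m / 0.2 = 0.004, 0.0003 m / 0.2 = 0.0015, 0.05 rad / 3.1416 = 0.0159.

```bash
echo '[[[0, 0, 0.004, 0.0159], [0, 0, 0, 0.0159], [0, 0, 0.0015, 0.0159], [0, 0, 0, 0.0159]]]' > next.json && python3 jog.py next.json; python3 st.py .607 -.0055;echo '[[[0, 0, 0, 0.0159], [0, 0, 0.001, 0.0159], [0, 0, 0, 0.0159]]]' > next.json && python3 jog.py next.json; python3 st.py .607 -.0055
```

```text
clock: 10.78
tcp_pos: [0.6076, -0.0045, 0.2129]
tool_rot: [0.032, 0.999, 0.0, 0.001]
force: [0.1, -0.1, 1.8]
finger_gap: 0.143
finger_force: 118.7
t 10.78 p [ 0.6076 -0.0045  0.2129] xang 176.31389842692874 zax [ 0.0013  0.0001 -1.    ] q7 1.115894247618385 F [ 0.1489 -0.0628  1.7804] T [0.0324 0.0489 0.0893] gap 0.14287408149533673 118.66255760192871
tool d [ 0.0006 -0.0011 -0.    ]
clock: 11.15
tcp_pos: [0.6075, -0.0046, 0.2125]
tool_rot: [0.107, 0.994, 0.0, 0.0]
force: [0.4, 0.5, -1.8]
finger_gap: 0.137
finger_force: 118.2
t 11.15 p [ 0.6075 -0.0046  0.2125] xang 167.71360554103458 zax [ 0.0009  0.0001 -1.    ] q7 0.9799950460251048 F [ 0.4162  0.4822 -1.8306] T [ 0.0446 -0.0793 -0.0072] gap 0.1367076964981009 118.2250428199768
tool d [ 0.0003 -0.001  -0.    ]
```

To row units: 0.0008 m / 0.2 = 0.004.

```bash
echo '[[[0, 0, 0.004, 0], [0, 0, 0, 0]]]' > next.json && python3 jog.py next.json; python3 st.py .607 -.0055;echo '[[[0, 0, 0, 0.0159], [0, 0, 0, 0.0159]]]' > next.json && python3 jog.py next.json; python3 st.py .607 -.0055
```

```text
clock: 11.4
tcp_pos: [0.6077, -0.0045, 0.2119]
tool_rot: [0.106, 0.994, 0.0, 0.001]
force: [0.8, -0.1, 4.3]
finger_gap: 0.144
finger_force: 119.2
t 11.4 p [ 0.6077 -0.0045  0.2119] xang 167.88232008579774 zax [ 0.0013  0.0001 -1.    ] q7 0.9820830577314557 F [ 0.7703 -0.1456  4.271 ] T [ 0.0176 -0.0232 -0.0149] gap 0.14371143681129905 119.16934132575989
tool d [ 0.0004 -0.0011 -0.    ]
clock: 11.65
tcp_pos: [0.6071, -0.0047, 0.211]
tool_rot: [0.156, 0.988, 0.0, -0.0]
force: [0.6, 0.3, -5.2]
finger_gap: 0.14
finger_force: 117.6
t 11.65 p [ 0.6071 -0.0047  0.211 ] xang 162.05147096449986 zax [-0.0002  0.0003 -1.    ] q7 0.8899172315740679 F [ 0.5714  0.3369 -5.229 ] T [ 0.15   -0.3638 -0.0429] gap 0.1399224152955249 117.59339332580566
tool d [-0.0002 -0.0008 -0.    ]
```

The contact force vanished, so the socket has come into line and dropped on. Lowering with care.

To row units: 0.0015 m / 0.2 = 0.0075.

```bash
echo '[[[0, 0, 0.0075, 0], [0, 0, 0, 0]]]' > next.json && python3 jog.py next.json; python3 st.py .607 -.0055;echo '[[[0, 0, 0.0075, 0], [0, 0, 0, 0]]]' > next.json && python3 jog.py next.json; python3 st.py
```

```text
clock: 11.9
tcp_pos: [0.6071, -0.0047, 0.2094]
tool_rot: [0.155, 0.988, 0.0, -0.0]
force: [1.5, 0.8, -6.3]
finger_gap: 0.139
finger_force: 117.7
t 11.9 p [ 0.6071 -0.0047  0.2094] xang 162.1723815304119 zax [-0.0003  0.0001 -1.    ] q7 0.8906257067096085 F [ 1.496   0.8068 -6.2748] T [ 0.0754 -0.4451 -0.0431] gap 0.13913919369531952 117.66023397445679
tool d [-0.0002 -0.0008 -0.    ]
clock: 12.15
tcp_pos: [0.6071, -0.0047, 0.2081]
tool_rot: [0.156, 0.988, 0.0, -0.0]
force: [1.0, 0.2, -5.6]
finger_gap: 0.145
finger_force: 117.7
t 12.15 p [ 0.6071 -0.0047  0.2081] xang 162.09648995197225 zax [-0.0002  0.0001 -1.    ] q7 0.8884429989801957 F [ 0.9911  0.175  -5.5985] T [ 0.0676 -0.4361  0.0055] gap 0.14511831674610376 117.65684723854065
```

To row units: 0.002 m / 0.2 = 0.01.

```bash
echo '[[[0, 0, 0.01, 0], [0, 0, 0.01, 0], [0, 0, 0.01, 0], [0, 0, 0.01, 0], [0, 0, 0, 0]]]' > next.json && python3 jog.py next.json; python3 st.py;echo '[[[0, 0, 0.0075, 0], [0, 0, 0.005, 0], [0, 0, 0, 0]]]' > next.json && python3 jog.py next.json; python3 st.py
```

```text
clock: 12.78
tcp_pos: [0.6071, -0.0047, 0.2]
tool_rot: [0.156, 0.988, 0.0, -0.0]
force: [0.7, -0.2, -6.9]
finger_gap: 0.141
finger_force: 117.7
t 12.78 p [ 0.6071 -0.0047  0.2   ] xang 162.0757920138193 zax [-0.0003  0.0001 -1.    ] q7 0.8821729471962836 F [ 0.7065 -0.2309 -6.9138] T [ 0.0175 -0.4596 -0.0025] gap 0.1408472161187091 117.68136262893677
clock: 13.15
tcp_pos: [0.6071, -0.0047, 0.1977]
tool_rot: [0.156, 0.988, 0.0, -0.0]
force: [1.3, -0.1, -5.5]
finger_gap: 0.14
finger_force: 117.7
t 13.15 p [ 0.6071 -0.0047  0.1977] xang 162.07470562329112 zax [-0.  0. -1.] q7 0.8803381907899517 F [ 1.2989 -0.0987 -5.5415] T [-0.0185 -0.4634  0.0395] gap 0.14036844805455795 117.71256923675537
```

To row units: 0.001 m / 0.2 = 0.005, 0.0005 m / 0.2 = 0.0025.

```bash
echo '[[[0, 0, 0.005, 0], [0, 0, 0.0025, 0], [0, 0, 0, 0]]]' > next.json && python3 jog.py next.json; python3 st.py; echo '[[[0, 0, 0.0025, 0], [0, 0, 0, 0]]]' > next.json && python3 jog.py next.json; python3 st.py
```

```text
clock: 13.52
tcp_pos: [0.6072, -0.0047, 0.1962]
tool_rot: [0.156, 0.988, 0.0, 0.0]
force: [0.8, -0.0, -4.1]
finger_gap: 0.141
finger_force: 117.7
t 13.53 p [ 0.6072 -0.0047  0.1962] xang 162.07272967220635 zax [ 0.  0. -1.] q7 0.8791969754207725 F [ 0.7881 -0.044  -4.0633] T [-0.0061 -0.4252 -0.0261] gap 0.1411765372485915 117.7400529384613
clock: 13.78
tcp_pos: [0.6073, -0.0046, 0.196]
tool_rot: [0.156, 0.988, 0.0, 0.0]
force: [1.1, 0.3, 0.8]
finger_gap: 0.14
finger_force: 118.5
t 13.78 p [ 0.6073 -0.0046  0.196 ] xang 162.07442469488186 zax [ 0.0005  0.     -1.    ] q7 0.8788533104983307 F [1.0849 0.2764 0.7579] T [-0.0759 -0.2594 -0.0453] gap 0.1398414692655832 118.4855604171753
```

Seated on the washer (origin about 0.022 m). I'll ease off slightly, then turn clockwise in small steps, watching the moment.

To row units: -0.0005 m / 0.2 = -0.0025, 0.1 rad / 3.1416 = 0.0318.

```bash
echo '[[[0, 0, -0.0025, 0.0318], [0, 0, 0, 0.0318], [0, 0, 0, 0]]]' > next.json && python3 jog.py next.json >/dev/null; python3 st.py; for i in 1; do echo '[[[0, 0, 0, 0.0318], [0, 0, 0, 0]]]' > next.json && python3 jog.py next.json >/dev/null; python3 st.py; echo '[[[0, 0, 0, 0.0318], [0, 0, 0, 0]]]' > next.json && python3 jog.py next.json >/dev/null; python3 st.py; done
```

```text
t 14.15 p [ 0.6071 -0.0047  0.1962] xang 150.65355776827207 zax [-0.     -0.0002 -1.    ] q7 0.6990686383612125 F [ 2.1981  0.327  -4.7554] T [-0.1063 -0.4947  0.0961] gap 0.14374470484779361 117.79129385948181
t 14.4 p [ 0.6071 -0.0047  0.1962] xang 145.03197646934166 zax [-0.     -0.0002 -1.    ] q7 0.6103120609564003 F [ 1.3744 -0.6735 -3.2748] T [-0.1287 -0.5119  0.0773] gap 0.13968302125804702 117.77991056442261
t 14.65 p [ 0.6071 -0.0047  0.1962] xang 139.35682870950174 zax [ 0.     -0.0001 -1.    ] q7 0.5205726626206251 F [ 0.9981 -1.42   -4.6499] T [-0.2639 -0.5682  0.028 ] gap 0.1422810380008329 117.76149272918701
```

To row units: 0.1 rad / 3.1416 = 0.0318.

```bash
echo '[[[0, 0, 0, 0.0318]]]' > next.json && python3 jog.py next.json >/dev/null; python3 st.py; echo '[[[0, 0, 0, 0.0318]]]' > next.json && python3 jog.py next.json >/dev/null; python3 st.py; echo '[[[0, 0, 0, 0.0318]]]' > next.json && python3 jog.py next.json >/dev/null; python3 st.py;
```

```text
t 14.78 p [ 0.6071 -0.0048  0.1962] xang 133.61931437542913 zax [-0.0001  0.     -1.    ] q7 0.4297488786905989 F [ 1.3746 -1.009  -2.8925] T [-0.345 -0.452  0.238] gap 0.14321084795622538 117.81974673271179
t 14.9 p [ 0.6071 -0.0048  0.1962] xang 127.80000989959564 zax [-0.0001 -0.0001 -1.    ] q7 0.33738570041622123 F [ 1.4525 -1.3348 -4.1225] T [-0.3833 -0.4608  0.2337] gap 0.14283476193030586 117.751704454422
t 15.03 p [ 0.6071 -0.0048  0.1962] xang 122.09735125383612 zax [-0.0001 -0.0003 -1.    ] q7 0.24662376824920687 F [ 1.3621 -1.1055 -2.5491] T [-0.4438 -0.4561  0.7577] gap 0.14327760660614464 118.00490856170654
```

To row units: 0.1 rad / 3.1416 = 0.0318.

```bash
echo '[[[0, 0, 0, 0.0318]]]' > next.json && python3 jog.py next.json >/dev/null; python3 st.py; echo '[[[0, 0, 0, 0.0318]]]' > next.json && python3 jog.py next.json >/dev/null; python3 st.py
```

```text
t 15.15 p [ 0.6071 -0.0047  0.1961] xang 116.38385170247682 zax [-0.0002 -0.0003 -1.    ] q7 0.1556042870657842 F [ 1.3361 -0.8092 -4.24  ] T [-0.4456 -0.4485  0.8872] gap 0.14343191937726113 118.01063060760498
t 15.28 p [ 0.6071 -0.0048  0.1962] xang 110.6583139010532 zax [-0.0001 -0.0004 -1.    ] q7 0.06438765971830696 F [ 1.1929 -1.5034 -3.6631] T [-0.568  -0.4044  0.8815] gap 0.14244825778549047 118.05344223976135
```

To row units: 0.1 rad / 3.1416 = 0.0318.

```bash
echo '[[[0, 0, 0, 0.0318]]]' > next.json && python3 jog.py next.json >/dev/null; python3 st.py; echo '[[[0, 0, 0, 0.0318]]]' > next.json && python3 jog.py next.json >/dev/null; python3 st.py;  echo '[[[0, 0, 0, 0.0318]]]' > next.json && python3 jog.py next.json >/dev/null; python3 st.py
```

```text
t 15.4 p [ 0.6071 -0.0048  0.1962] xang 104.93064198312948 zax [-0.0001 -0.0004 -1.    ] q7 -0.02692548456770939 F [ 1.2364 -1.9632 -3.5984] T [-0.5824 -0.4013  0.857 ] gap 0.1394525426441055 118.110830783844
t 15.53 p [ 0.6071 -0.0048  0.1962] xang 99.19691858250364 zax [-0.0002 -0.0005 -1.    ] q7 -0.11833595017596422 F [ 1.4265 -1.5284 -2.5792] T [-0.5807 -0.3157  0.872 ] gap 0.14305404527815635 118.16675305366516
t 15.65 p [ 0.6071 -0.0048  0.1962] xang 93.47088646627861 zax [-0.0002 -0.0005 -1.    ] q7 -0.20983208130034353 F [ 0.6026 -2.7533 -3.4954] T [-0.6746 -0.3371  0.9458] gap 0.1428989429583006 118.22002172470093
```

To row units: 0.05 rad / 3.1416 = 0.0159.

```bash
echo '[[[0, 0, 0, 0.0159], [0, 0, 0, 0]]]' > next.json && python3 jog.py next.json >/dev/null; python3 st.py; python3 - <<'E'
from h import *
from scipy.spatial.transform import Rotation as R
cv2.imwrite("pics/side4.png",imaging.read_camera("side")[:,:,::-1])
s=telemetry.state();p=s["tcp_pos"];M=R.from_quat(s["tool_rot"]).as_matrix()
i=cv2.resize(cv2.imread("pics/side4.png")[140:260,150:300],None,fx=4,fy=4,interpolation=cv2.INTER_CUBIC)
q=proj("side",[p+[0,0,.006]+M[:,0]*d for d in(-.05,.05)])
q=[((a+.5-[150,140])*4-.5).round().astype(int) for a in q]
print(q)
for a in q: cv2.circle(i,tuple(map(int,a)),4,(0,0,255),1)
cv2.imwrite("pics/g4.png",i)
E
```

```text
t 15.9 p [ 0.607  -0.0047  0.1962] xang 90.72609270093541 zax [-0.0003 -0.0004 -1.    ] q7 -0.2536999195171983 F [ 0.6223 -2.4439 -3.3131] T [-0.7095 -0.2809  0.8709] gap 0.1414535425468869 118.22098016738892
[array([312, 158]), array([222, 296])]
```

View pics/g4.png

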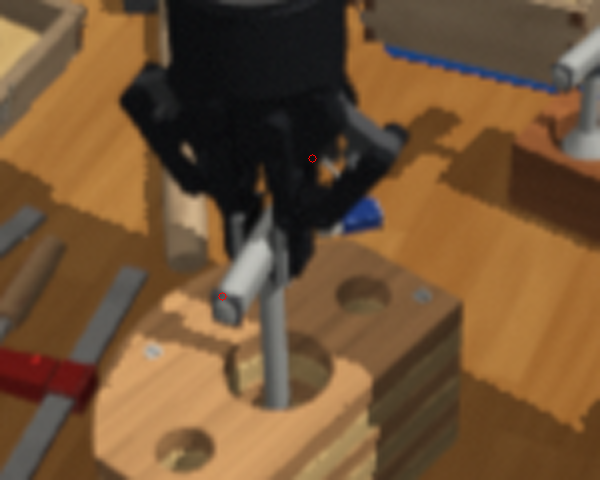

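The bar end lies where the tool angle predicts (about (225,297) px), so nothing slipped. The nut is about 0.6 rad past firm. I'll relieve within the play, then withdraw.

To row units: -0.06 rad / 3.1416 = -0.0191.

```bash
echo '[[[0, 0, 0, -0.0191], [0, 0, 0, 0]]]' > next.json && python3 jog.py next.json >/dev/null; python3 st.py;  echo '[[[0, 0, -0.015, 0], [0, 0, -0.02, 0], [0, 0, -0.02, 0], [0, 0, 0, 0]]]' > next.json && python3 jog.py next.json >/dev/null; python3 st.py;
```

```text
t 16.2 p [ 0.6071 -0.0049  0.1962] xang 93.99690739441141 zax [-0.0002  0.0001 -1.    ] q7 -0.200773361990211 F [ 1.3056 -2.0086 -3.6319] T [-0.7109 -0.2126  0.2728] gap 0.14158167513678457 117.93747425079346
t 16.7 p [ 0.6066 -0.0048  0.2065] xang 93.87422908448701 zax [-0.0015  0.0001 -1.    ] q7 -0.19714196140741788 F [  0.8312  -1.8414 -18.6196] T [-0.6477 -0.6235  0.0835] gap 0.13754395328515268 119.02122616767883
```

To row units: -0.03 rad / 3.1416 = -0.0095.

```bash
echo '[[[0, 0, 0, -0.0095], [0, 0, 0, 0]]]' > next.json && python3 jog.py next.json >/dev/null; python3 st.py;  echo '[[[0, 0, -0.02, 0], [0, 0, -0.02, 0], [0, 0, 0, 0]]]' > next.json && python3 jog.py next.json >/dev/null; python3 st.py;
```

```text
t 16.95 p [ 0.6074 -0.0047  0.2077] xang 95.65192440536329 zax [ 0.0006  0.     -1.    ] q7 -0.16868091352749776 F [-0.3819 -1.7262 -8.8221] T [-0.6911 -0.0043  0.0016] gap 0.13988503145078893 120.65031051635742
t 17.32 p [ 0.6075 -0.0043  0.2161] xang 95.61724004240064 zax [ 0.0013  0.0004 -1.    ] q7 -0.1652973738781295 F [ 0.6422  0.2342 -5.3979] T [0.0103 0.0441 0.0046] gap 0.1381711434120634 121.20657205581665
```

The manual's scale: shifts go in shares of 0.2 m and turns go in shares of pi rad. Converting my numbers, -0.03 m / 0.2 = -0.15, -0.025 m / 0.2 = -0.125.

```bash
echo '[[[0, 0, -0.05, 0], [0, 0, -0.1, 0], [0, 0, -0.15, 0], [0, 0, -0.125, 0], [0, 0, -0.05, 0]]]' > next.json && python3 jog.py next.json >/dev/null;  echo '[[[0, 0, 0, 0.0477], [0, 0, 0, 0.0477], [0, 0, 0, 0.0477], [0, 0, 0, 0.0318], [0, 0, 0, 0]]]' > next.json && python3 jog.py next.json >/dev/null; python3 st.py .4495 -.2836; python3 - <<'E'
from h import *
t=cv2.imread("pics/top3.png")[190:270,290:360];s=cv2.imread("pics/side3.png")[140:220,270:360]
cv2.imwrite("pics/hole.png",np.hstack([cv2.resize(a,None,fx=5,fy=5,interpolation=cv2.INTER_CUBIC) for a in(t,s)]))
E
```

```text
t 18.57 p [ 0.607  -0.0045  0.3102] xang 64.14591197145187 zax [-0.0003  0.     -1.    ] q7 -0.6486782748102705 F [-0.0356 -0.7934 -5.4564] T [-0.0307 -0.038   0.0235] gap 0.138668145439065 121.08100175857544
tool d [-0.3198 -0.02    0.    ]
```

View pics/hole.png

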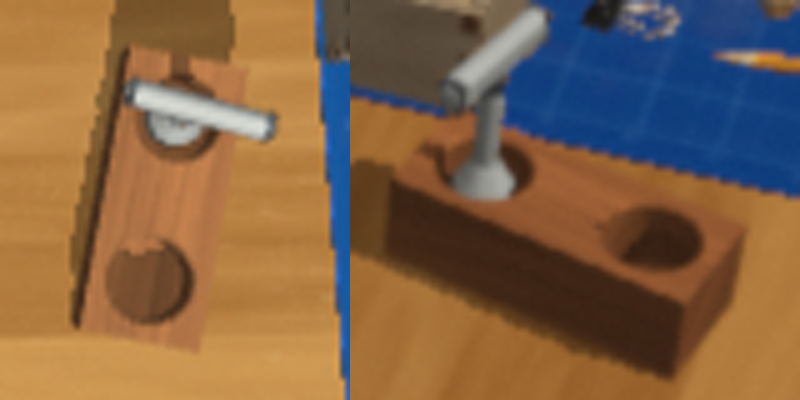

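The empty hole shows clearly: top pixel ≈ (319.4,245.6), side ≈ (330.6,187.2).

```bash
python3 - <<'E'
from h import *
print(plane("top",(319.4,245.6),.05),plane("side",(330.6,187.2),.05))
E
echo '[[[-0.1, -0.0063, 0, 0], [-0.2, -0.0125, 0, 0], [-0.2, -0.0125, 0, 0], [-0.2, -0.0125, 0, 0], [-0.2, -0.0125, 0, 0]]]' > next.json && python3 jog.py next.json>/dev/null;echo '[[[-0.2, -0.0125, 0, 0], [-0.2, -0.0125, 0, 0], [-0.2, -0.0125, 0, 0], [-0.1, -0.0063, 0, 0], [0, 0, 0, 0]]]' > next.json && python3 jog.py next.json>/dev/null; python3 st.py .4495 -.283; python3 - <<'E'
from h import *
cv2.imwrite("pics/side5.png",imaging.read_camera("side")[:,:,::-1])
i=cv2.resize(cv2.imread("pics/side5.png")[70:200,280:390],None,fx=4.5,fy=4.5,interpolation=cv2.INTER_CUBIC)
s=telemetry.state();p=s["tcp_pos"];print((proj("side",[p-[0,0,.003],p-[0,0,.174]])+.5-[280,70])*4.5)
cv2.imwrite("pics/g5.png",i)
E
```

```text
[ 0.4492649  -0.28155618  0.05      ] [ 0.4466045  -0.28042888  0.05      ]
t 19.82 p [ 0.4477 -0.2858  0.3103] xang 64.0166980459244 zax [-0.0004 -0.0004 -1.    ] q7 -0.0370428425223941 F [-0.5144  0.4254 -5.8852] T [ 0.0813  0.0423 -0.0119] gap 0.13907112128973792 121.10964059829712
tool d [ 0.0033  0.0004 -0.    ]
[[298.85101464  88.54947512]
 [249.37389537 393.63461823]]
```

View pics/g5.png

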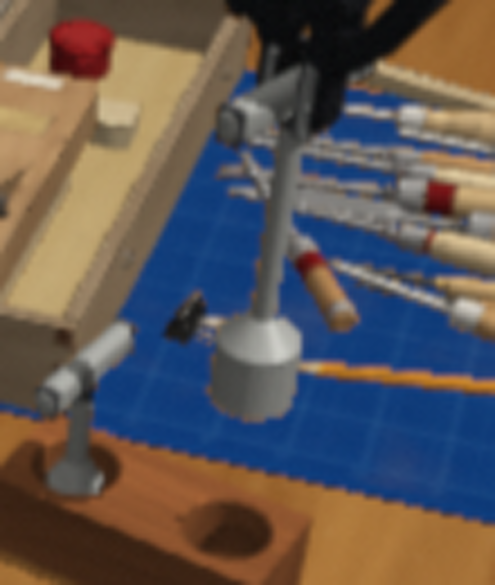

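The socket hangs at about side pixel (336,157), upright, close to prediction. I'll move over the hole and lower with force checks.

To row units: 0.03 m / 0.2 = 0.15, 0.0038 m / 0.2 = 0.019.

```bash
echo '[[[0.019, 0.001, 0, 0], [0, 0, 0.1, 0], [0, 0, 0.15, 0], [0, 0, 0.1, 0], [0, 0, 0.05, 0]]]' > next.json && python3 jog.py next.json>/dev/null; echo '[[[0, 0, 0, 0], [0, 0, 0, 0]]]' > next.json && python3 jog.py next.json>/dev/null;python3 st.py .4495 -.2825; echo '[[[0, 0, 0.015, 0], [0, 0, 0.015, 0], [0, 0, 0.01, 0], [0, 0, 0, 0]]]' > next.json && python3 jog.py next.json>/dev/null; python3 st.py
```

```text
t 20.75 p [ 0.4517 -0.2805  0.2311] xang 64.12137437335184 zax [ 0.0011 -0.0005 -1.    ] q7 -0.06600543196778683 F [ 0.0909 -0.2055 -4.294 ] T [-0.0206 -0.0391  0.0243] gap 0.1410820837150442 121.06388568878174
tool d [-0.0028 -0.0011 -0.    ]
t 21.25 p [ 0.4518 -0.281   0.2232] xang 64.08173858924049 zax [ 0.0016 -0.0011 -1.    ] q7 -0.06842541919935127 F [-0.6952 -1.0309 -4.5122] T [0.0459 0.3453 0.0436] gap 0.14158106907223705 121.06178283691406
```

To row units: -0.003 m / 0.2 = -0.015, -0.002 m / 0.2 = -0.01.

```bash
echo '[[[0, 0, -0.015, 0], [-0.01, -0.006, 0, 0], [0, 0, 0, 0], [0, 0, 0.015, 0], [0, 0, 0, 0]]]' > next.json && python3 jog.py next.json>/dev/null;python3 st.py .4495 -.2825; echo '[[[0, 0, 0.01, 0], [0, 0, 0.01, 0], [0, 0, 0, 0]]]' > next.json && python3 jog.py next.json>/dev/null; python3 st.py
```

```text
t 21.88 p [ 0.4491 -0.2816  0.2218] xang 64.10716030427665 zax [-0.0005  0.0004 -1.    ] q7 -0.06414104661314673 F [-0.3116 -0.3081 -5.5209] T [ 0.0127  0.0134 -0.0011] gap 0.14218955545913045 121.03245735168457
tool d [-0.0007  0.0007 -0.    ]
t 22.25 p [ 0.4492 -0.2817  0.218 ] xang 64.09743816362169 zax [-0.0003  0.0002 -1.    ] q7 -0.06533657781283758 F [-0.5248 -0.052  -5.6501] T [-0.0086  0.0482  0.0206] gap 0.13896317788495033 121.05840682983398
```

Going in freely, with the origin below the mouth and no side load. Continuing down to 0.187.

To row units: 0.006 m / 0.2 = 0.03, 0.004 m / 0.2 = 0.02.

```bash
echo '[[[0, 0, 0.02, 0], [0, 0, 0.03, 0], [0, 0, 0.03, 0], [0, 0, 0.03, 0], [0, 0, 0, 0]]]' > next.json && python3 jog.py next.json>/dev/null;python3 st.py; echo '[[[0, 0, 0.02, 0], [0, 0, 0.015, 0], [0, 0, 0.0075, 0], [0, 0, 0, 0], [0, 0, 0, 0]]]' > next.json && python3 jog.py next.json>/dev/null; python3 st.py
```

```text
t 22.88 p [ 0.449  -0.2816  0.1956] xang 64.10009331311247 zax [-0.0009  0.0006 -1.    ] q7 -0.07220077429375682 F [ 0.7678  0.1696 -6.095 ] T [-0.0253 -0.0006  0.0497] gap 0.14263833139950494 121.0302472114563
t 23.5 p [ 0.4493 -0.2818  0.1878] xang 64.09671252524927 zax [ 0.0002 -0.     -1.    ] q7 -0.07497282948157034 F [-0.5564 -0.6642 -4.3581] T [ 0.0273  0.0163 -0.0374] gap 0.14022674483089614 121.19457006454468
```

To row units: 0.001 m / 0.2 = 0.005, 0.0008 m / 0.2 = 0.004.

```bash
echo '[[[0, 0, 0.005, 0], [0, 0, 0.004, 0], [0, 0, 0, 0]]]' > next.json && python3 jog.py next.json>/dev/null;python3 st.py
```

```text
t 23.88 p [ 0.4495 -0.2818  0.1862] xang 64.09921548082697 zax [ 0.0005 -0.0002 -1.    ] q7 -0.07558727677005667 F [-0.623   0.4735  0.5098] T [0.0405 0.1402 0.0413] gap 0.13829673025206954 121.99625015258789
```

Resting on the hole's floor, so I'll release and back off.

To row units: -0.05 m / 0.2 = -0.25, -0.03 m / 0.2 = -0.15.

```bash
echo '[[[0, 0, 0, 0], [0, 0, 0, 0], [0, 0, 0, 0], [0, 0, 0, 0], [0, 0, 0, 0]]]' > next.json && python3 jog.py next.json 1.0; echo '[[[0, 0, -0.05, 0], [0, 0, -0.15, 0], [0, 0, -0.25, 0], [0, 0, -0.25, 0], [0, 0, -0.15, 0]]]' > next.json && python3 jog.py next.json; echo '[[[0, -0.25, 0, 0], [0, -0.25, 0, 0], [0, 0, 0, 0], [0, 0, 0, 0]]]' > next.json && python3 jog.py next.json; python3 st.py; python3 - <<'E'
from h import *
a,b=imaging.read_camera("top")[190:270,290:360],imaging.read_camera("side")[115:215,270:370]
cv2.imwrite("pics/fin.png",np.hstack([cv2.resize(a,(420,480),interpolation=2),cv2.resize(b,(380,480),interpolation=2)])[:,:,::-1])
E
```

```text
clock: 24.5
tcp_pos: [0.4493, -0.2818, 0.1859]
tool_rot: [0.848, 0.531, 0.0, -0.0]
force: [0.1, -0.1, -0.1]
finger_gap: 1.001
finger_force: 0.0
clock: 25.12
tcp_pos: [0.4496, -0.2818, 0.3594]
tool_rot: [0.848, 0.531, 0.001, 0.001]
force: [-0.3, -0.2, -0.3]
finger_gap: 1.001
finger_force: 0.0
clock: 25.62
tcp_pos: [0.3596, -0.2382, 0.3568]
tool_rot: [0.848, 0.531, 0.0, 0.001]
force: [1.3, 0.8, 0.8]
finger_gap: 0.997
finger_force: 0.0
t 25.62 p [ 0.3596 -0.2382  0.3568] xang 64.10049743408285 zax [ 0.0013 -0.0007 -1.    ] q7 -0.0008374317881026259 F [1.26   0.8115 0.8239] T [ 0.0133 -0.0161 -0.0325] gap 0.9972845211227409 0.0
```

View pics/fin.png

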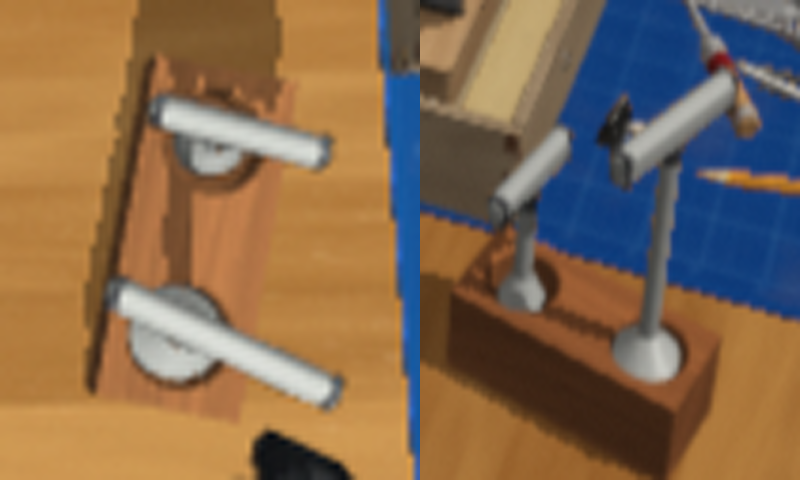

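The larger spanner stands upright in its hole at crop (175,335), the smaller one has not moved, and the gripper is clear. Handing in.

```bash
python3 -c "
from workcell import arm, imaging, telemetry, ticket
print(ticket.sign_off())"
```

```text
the job is handed in; nothing more can be done
None
```

I handed the job in at about 26 s. The socket went fully over the nut, which I turned an estimated 0.6 rad (about a tenth of a turn) past firm, judged from wrist torque and turn angle; the larger spanner stands upright in its rack hole, the smaller one looks undisturbed, and the sign-off returned no verdict.

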